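# Blow out a dental handpiece on the air station

### The arm

A 7-joint arm with a two-finger parallel gripper is mounted at the origin on the work surface. World frame = base frame: x ahead of the robot, y to its left, z up, the work surface at z = 0. Lengths are in m, angles in rad, forces in N, time in s.
With the tool pointing down it reaches from about 0.425 to 0.925 m from the base axis. Payload 6.8 kg.
Tool frame: the origin (TCP) lies between the finger pads; the fingertips stand 14 mm ahead of it and the grasp point (between the pads) lies 5 mm behind it; z points along the fingers, y is the line along which they close (so a half turn about z gives the same grasp; the last joint's range is limited). The gripper opens to 85 mm and grips with 20 to 120 N. Pads are 22 mm wide; open, the fingers measure 114 mm over their backs; the gripper's body (76 mm by 85 mm) begins 54 mm behind the grasp point. The pads swing forward as they close: fully open they stand 13 mm farther back than shut.
Start: joints at [-1.29, 0.477, 0.022, 1.555, -0.011, 1.109, -0.083], TCP at [0.256, 0.625, 0.221] pointing down, gripper open.
Joint ranges: [-2.96, 2.96], [-0.34, 2.1], [-1.41, 1.46], [0.24, 2.44], [-1.37, 4.51], [0.17, 1.92], [-2.96, 2.96]. Speed limits (rad/s): [2.39, 2.39, 3.14, 3.14, 3.14, 3.14, 3.14].

### API

Orientations are given as a 3x3 rotation matrix whose columns are the frame's x, y, z axes.
In Python, from rig import env gives the robot as it stands.
- The arm moves only by the tool move_arm, never from a script. Its argument "series" is a list of rows, each an object with "delta_pos": the shift along the world's x, y, z in cm, a list of three; "rotation": the turn, a rotation vector about the world's x, y, z in rad, a list of three; "claw": the finger opening in cm, from 0 to 8.54. In form: [{"delta_pos": [x, y, z], "rotation": [wx, wy, wz], "claw": claw}, ...]. A call has 1 to 10 rows; each row is the pose to reach, as a shift and turn from the pose commanded when the call began; what a row does not reach only later rows make up. A row lasts 1/8 s, in which the tool goes at most 62.5 mm and 10.7 degrees, less where a joint would pass 70% of its speed; a pose out of reach is approached as far as the arm can. A call with a gripper value outside its range is refused whole. The fingers move at their own pace and stop on an object; the grip force is fixed at half the most. Time passes only in rows, so rows that repeat a pose let the fingers close. It gives the time, the measured TCP pose, the force, the opening and the grip force at its end, in the units of the state.
- env.get_state(): the state, without advancing time (a new reading comes with each control period).
- env.read_camera(name): name is "scene" or "top" or "wrist"; returns the picture (384x512x3 uint8, red, green, blue); there is no depth.
- env.camera_info(name): a dict with "intrinsics" (3x3 intrinsics, pixels), "R" (3x3) and "t" (3): a world point X has camera coordinates R X + t; the wrist camera has in their place "tool_from_camera" (4x4, takes a point from camera to tool coordinates, whose origin is the TCP and whose axes are the flange's). Camera axes: x right, y down, z forward; pixel columns grow to the right and rows downward; lengths in m; the calibration is good to about 2 mm. A picture is of the moment at which its call begins: read the wrist's pose just before it. camera_info takes no time and is no camera call.
- env.hand_in(): hands the job in; it is judged then, once.
The state is a dict: "t": time; "joints": joint angles; "joint_vel": joint speeds; "joint_efforts": joint torques, N m; "position": TCP position; "tcp_rot": TCP orientation; "force": force on the tool from outside, world axes, zero at the start; "ft_torque": the same for the moment, N m; "finger_gap": opening from 0.0 (shut) to 1.0 (fully open); "grip_force": force on a finger pad.
Only numpy, scipy, OpenCV 4.12 (cv2) and the standard library are available. Lean on these libraries where they do the work, as an engineer would, in place of code of your own. Each camera call takes 0.05 s, during which the arm holds its last target. There are 200 camera calls.

### The job

Set the air first: turn the black regulator knob on the blow-out station until the gauge needle points to the bold mark at the top of its dial. Then take the straight handpiece out of the rack, put its open end over the station's brass spigot and press it down against the spring, upright and without forcing it, until its rim bears firmly on the steel collar. The air only blows while it is held down, so finish with the gripper still holding it pressed firmly home on the collar; leave the two bent handpieces and the oil bottle where they are.

Things in the scene. Friction and masses are not known exactly. Their poses are not given: they have to be found in the camera images.
- station: air blow-out station, fixed: low steel box 140 (its x) x 260 (its y) x 55 mm high, white top plate, hose at its +x side. Origin: centre of its underside. On its top along its y axis: the black regulator knob at y = -90, the round gauge (62 mm across, face up, 6 mm high) at y = 0, the nozzle (steel collar with brass spigot) at y = +90 mm
- knob_grip (a point): point on the vertical axis of the round fluted black regulator knob, 12 mm below its top, the height to grip it. Knob 36 mm in diameter, 32 mm high, on a 10 mm nut; its top is 97 mm above the bench. Clockwise from above raises the pressure; it stays where it is left (friction about 0.05 N m)
- regulator (a joint): angle of the regulator knob in rad, 0 = air shut, up to 4.71, growing clockwise as seen from above. It starts somewhere between 1.0 and 1.95
- gauge_needle (a joint): angle of the gauge needle in rad. The needle (black, the long end points) turns clockwise with the knob, by the same angle: 0 at the zero end of the 270 degree scale, 2.356 exactly on the bold mark, 4.71 at the full end
- bold_mark (a point): outer part of the bold black mark (9 x 3.4 mm) on the gauge's white dial, on the station's +x side of the dial's centre, 24 mm from it: the top of the dial for the robot. The other twelve scale marks are hair thin
- collar_top (a point): centre of the top face of the nozzle's fixed steel collar (31 mm across, 70 mm above the bench), the hard stop. From its middle rises the sprung brass spigot: 9 mm in diameter, the top 7 mm tapering to 4 mm, its tip 26 mm above this point at rest. It yields straight down, with 4 N at first and 9.6 N at 8 mm, and springs back when let go
- handpiece: the straight steel handpiece, about 90 g, upright in one of the rack's holes: 98 mm long, a round sleeve 20 mm in diameter for the lower 70 mm, then a cone to a straight thin nose. Origin: centre of its open lower end, z to the nose. Socket 12 mm wide, 18 mm deep in the lower end: its floor meets the spigot's tip with the rim 8 mm above the collar; 8 mm more brings the rim onto the collar
- handpiece_grip (a point): point on the handpiece's axis 56 mm above its open lower end, in the sleeve: a good height to grip it
- rack: aluminium block, fixed, 52 (its x) x 190 (its y) x 35 mm high, origin at the centre of its underside. Three upright blind holes 23 mm across and 20 mm deep at y = -65, 0 and +65 mm; a handpiece stands on the hole's floor, 15 mm above the bench
- contra_a: bystander: a bent (contra-angle) handpiece, steel, standing in a rack hole: sleeve 19 mm in diameter, the neck bends to a small head at the top, about 100 mm tall. Origin at the centre of its lower end
- contra_b: bystander: a second bent handpiece, the same as the other, in another hole of the rack
- oil_bottle: bystander: white oil bottle, 48 mm in diameter, 115 mm tall, standing on the bench beyond the work. Origin at the centre of its underside
- collar: the nozzle's fixed steel collar, the hard stop: 31 mm across (42 mm at its foot), 15 mm high, on top of the station's box. Origin at the centre of its underside, 15 mm below collar_top. A handpiece bears firmly on it when it is pushed down with a few newtons more than the spigot's spring takes, about 15 N in all; 50 N would be forcing it
There are look-alikes about, which are no part of the job. What is shaped like the rack but orange is not meant.

How it is judged:
On the way, in this order (a step that is already met when the one before it is completed fails the run):
1. the gauge needle stands on the bold mark (value of joint gauge_needle between 2.206 and 2.506 rad and contact force between the fingers and station below 0.2 N), for 0.3 s.
2. the straight handpiece is lifted clear out of the rack (height (world z) of handpiece above 0.04 m and contact force between handpiece and rack below 0.1 N and contact force between the fingers and handpiece above 1 N), for 0.2 s.
At the end, for the whole second after the job is handed in: Needle within 0.15 rad of the mark (2.356); the straight handpiece upright (0.09 rad) over the spigot, centred within 4 mm, rim on the collar (within 1.5 mm), bearing on it with over 1 N (under 40 N in all), at rest and still held by the fingers through the last second (value of joint gauge_needle between 2.206 and 2.506 rad and horizontal distance between handpiece and collar_top below 0.004 m and z of handpiece in the frame of collar_top below 0.0015 m and angle between handpiece's own z axis and vertical below 0.09 rad and contact force between handpiece and collar above 1 N and contact force between the fingers and handpiece above 2 N and linear speed of handpiece below 0.02 m/s and contact force between handpiece and station below 40 N); the arm keeps its last pose, push and grip.
It fails at once if the handpiece is forced onto the station with more than 50 N (contact force between handpiece and station above 50 N).
It fails at once if a bent handpiece is knocked or taken out of its place (distance of any of contra_a, contra_b from where it was at the start of the episode above 0.02 m).
It fails at once if the oil bottle is moved or tipped (distance of oil_bottle from where it was at the start of the episode above 0.03 m or angle between oil_bottle's own z axis and vertical above 0.4 rad).
It also fails if it takes over 58 s, if anything falls off the work surface, if the arm or the gripper's body presses on something with over 40 N, if the wrist force passes 120 N, or if a joint passes its speed limit or range.

## Working session

There is one attempt and no reset: what is moved stays moved. The work goes in short steps, Python scripts to look and compute and a tool call to move; the robot and the scene stay as the last step left them, time stands still between calls to the robot, and variables do not carry over. Pictures are saved under pics/ and viewed, at most 10 in all, crops included, and the job is handed in when it is done.

Besides the shell and the picture viewer there is one more tool, called after "Request:" as name(argument=value, ...) on one line, values as JSON. move_arm: Moves the arm, as the interface text tells. Its arguments: {"type":"object","properties":{"series":{"type":"array","items":{"type":"object","properties":{"delta_pos":{"type":"array","items":{"type":"number"}},"rotation":{"type":"array","items":{"type":"number"}},"claw":{"type":"number"}}}}},"required":["series"]}

```bash
mkdir -p pics; ls; python3 - <<'E'
from rig import env
import cv2,numpy as np
for n in("scene","top"):
    im=env.read_camera(n);cv2.imwrite(f"pics/{n}0.png",im[:,:,::-1])
    i=env.camera_info(n);print(n,np.round(i["intrinsics"],1).tolist(),np.round(i["R"],3).tolist(),np.round(i["t"],3).tolist())
s=env.get_state();print(s["t"],s["position"],s["tcp_rot"],s["finger_gap"],s["force"])
print(env.camera_info("wrist"))
E
```

```text
pics
scene [[403.6, 0.0, 256.0], [0.0, 403.6, 195.6], [0.0, 0.0, 1.0]] [[-0.51, 0.86, -0.005], [0.594, 0.348, -0.726], [-0.622, -0.373, -0.688]] [0.269, -0.264, 1.328]
top [[406.2, 0.0, 254.5], [0.0, 406.2, 191.6], [0.0, 0.0, 1.0]] [[0.004, -0.999, -0.033], [-0.998, -0.002, -0.058], [0.058, 0.033, -0.998]] [0.012, 0.577, 0.896]
0.1 [0.25563733 0.6241134  0.21963267] [[-9.25394391e-01  3.79005168e-01 -5.51778019e-04]
 [ 3.79005559e-01  9.25393043e-01 -1.58182533e-03]
 [-8.89084353e-05 -1.67293923e-03 -9.99998597e-01]] 0.9995133305357599 [ 0.42946605 -1.05145743 -0.77896866]
{'intrinsics': array([[274.76753644,   0.        , 249.72228376],
       [  0.        , 274.76753644, 193.48964792],
       [  0.        ,   0.        ,   1.        ]]), 'tool_from_camera': array([[ 4.03535463e-04, -9.56931898e-01, -2.90312212e-01,
         7.39397011e-02],
       [ 9.99999911e-01,  3.50608395e-04,  2.34323835e-04,
         1.50491641e-04],
       [-1.22446053e-04, -2.90312281e-01,  9.56931954e-01,
        -1.53478536e-01],
       [ 0.00000000e+00,  0.00000000e+00,  0.00000000e+00,
         1.00000000e+00]])}
```

View pics/top0.png

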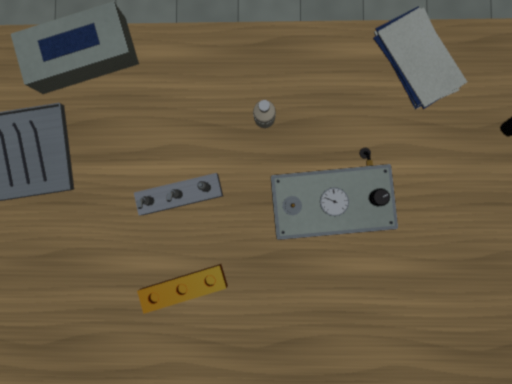

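View pics/scene0.png

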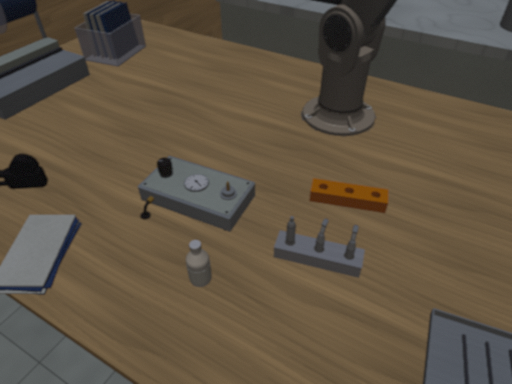

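The top view shows the station (gauge at 334,202, knob at 380,198, nozzle at 292,205) and the rack (holes near 148,201, 176,194 and 204,186). In the scene view the straight handpiece looks like the rack's leftmost one (291,232), which is the top view's right-hand hole. I'll enlarge both to check.

```bash
python3 - <<'E'
import cv2,numpy as np
t=cv2.imread("pics/top0.png");s=cv2.imread("pics/scene0.png")
R=lambda a:cv2.resize(a,None,fx=5,fy=5,interpolation=cv2.INTER_CUBIC)
a=R(t[155:245,265:405]);b=R(t[165:225,130:230]);c=R(s[205:275,265:370])
cv2.imwrite("pics/c1.png",a)
m=np.zeros((300,800,3),np.uint8)
d=np.zeros((600,800,3),np.uint8);d[:240,:400]=cv2.resize(b,(400,240));d[:300,:500]=b;d[300:600,:450]=cv2.resize(c,(450,300));cv2.imwrite("pics/c2.png",d)
E
```

```text
(no output)
```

View pics/c1.png

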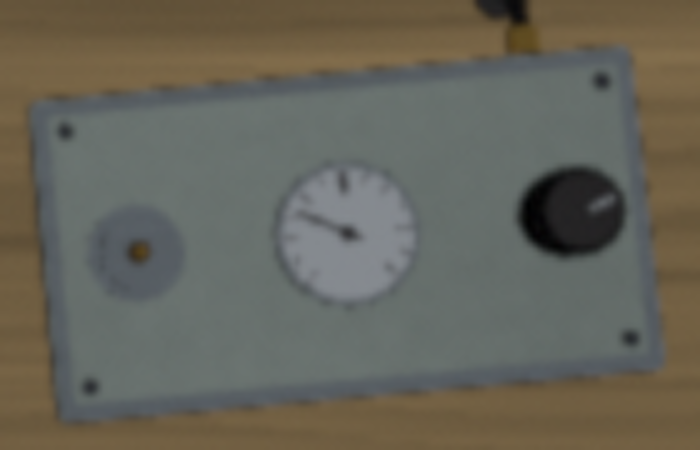

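View pics/c2.png

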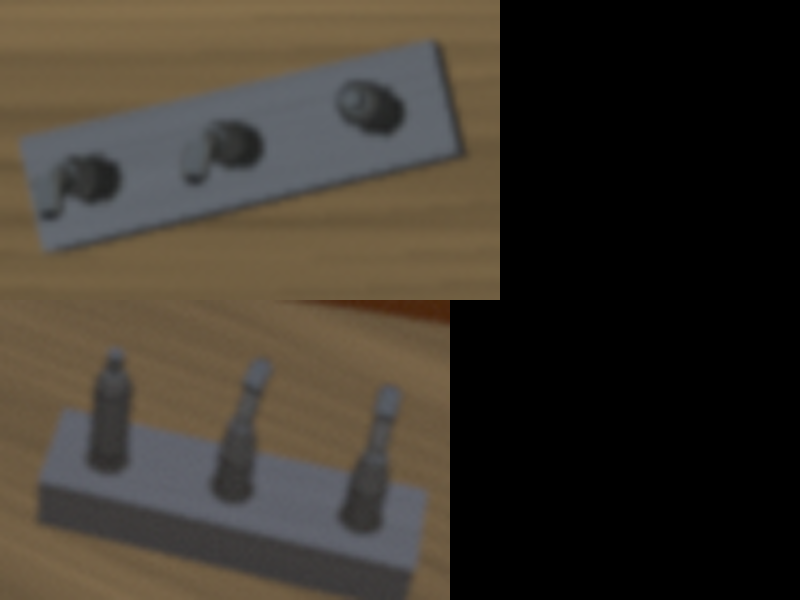

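The bottom crop confirms that the straight handpiece is in the rack's −y hole, at c2 about (370,107). The needle tip (300,212) and hub (349,234) against the mark (343,180) put the needle about 62° short of the mark.

```bash
cat > h.py <<'E'
from rig import env
import numpy as np, cv2
def ray(uv,z,cam="top"):
    i=env.camera_info(cam);K,R,t=map(np.array,(i["intrinsics"],i["R"],i["t"]))
    d=R.T@np.linalg.inv(K)@[*uv,1];c=-R.T@t
    return c+d*(z-c[2])/d[2]
def wray(uv,z):
    s=env.get_state();i=env.camera_info("wrist");T=np.eye(4);T[:3,:3]=s["tcp_rot"];T[:3,3]=s["position"]
    T=T@i["tool_from_camera"];d=T[:3,:3]@np.linalg.inv(i["intrinsics"])@[*uv,1]
    return T[:3,3]+d*(z-T[2,3])/d[2]
E
python3 - <<'E'
from h import *
f=lambda x,y,o:((x+.5)/5-.5+o[0],(y+.5)/5-.5+o[1])
o=(265,155)
sc=[ray(f(*p,o),.055) for p in((65,131),(601,80),(630,338),(90,387))];C=np.mean(sc,0)
ym=(sc[0]+sc[3]-sc[1]-sc[2])/2;ys=np.arctan2(-ym[0],ym[1]);print("centre",C,"yaw",ys,np.linalg.norm(ym))
g=ray(f(347,233,o),.061);print("gauge",g)
n=ray(f(138,251,o),.096);print("spigot",n, np.linalg.norm(n-g))
k=ray(f(588,208,o),.097);print("knobtop",k,np.linalg.norm((k-g)[:2]))
u=ym/np.linalg.norm(ym);print("pred knob",C-u*.09,"pred noz",C+u*.09)
ang=lambda p:np.arctan2(*(ray(f(*p,o),.061)-ray(f(349,234,o),.061))[[1,0]])
print("needle-mark",ang((300,212))-ang((343,180)))
o=(130,165)
rc=[ray(f(*p,o),.035) for p in((21,138),(435,41),(463,154),(44,251))];R=np.mean(rc,0)
print("rack",R,np.linalg.norm(rc[0]-rc[1]),np.linalg.norm(rc[1]-rc[2]))
v=rc[0]-rc[1]+rc[3]-rc[2];v/=np.linalg.norm(v);print("yaw",np.arctan2(-v[0],v[1]),"hole",R-.065*v)
print("nose",ray(f(356,97,o),.113))
E
```

```text
centre [ 0.55456307 -0.15727611  0.055     ] yaw 0.09557011424611164 0.22992826176372164
gauge [ 0.55460971 -0.15695068  0.061     ]
spigot [ 0.54582896 -0.06630397  0.096     ] 0.0975649917113829
knobtop [ 0.56373717 -0.24841721  0.097     ] 0.09192081670225476
pred knob [ 0.56315129 -0.24686541  0.055     ] pred noz [ 0.54597484 -0.06768681  0.055     ]
needle-mark 1.04487811610273
rack [0.57110359 0.18328945 0.035     ] 0.1895705845576333 0.05175332239700557
yaw 0.23009266929598823 hole [0.58592799 0.12000251 0.035     ]
nose [0.5869561  0.11903164 0.113     ]
```

Request:
move_arm(series=[{"delta_pos": [30,-38,0],"claw": 8.5},{"delta_pos": [30,-38,0],"claw": 8.5},{"delta_pos": [30,-38,0],"claw": 8.5},{"delta_pos": [30,-38,0],"claw": 8.5},{"delta_pos": [30,-38,0],"claw": 8.5},{"delta_pos": [30,-38,0],"claw": 8.5},{"delta_pos": [30,-38,0],"claw": 8.5},{"delta_pos": [30,-38,0],"claw": 8.5},{"delta_pos": [30,-43,0],"claw": 8.5},{"delta_pos": [30,-49,0],"claw": 8.5}])

```text
invalid input
```

Request:
move_arm(series=[{"delta_pos": [0.5,-38,-3],"claw": 8.5},{"delta_pos": [0.5,-38,-3],"claw": 8.5},{"delta_pos": [0.5,-38,-3],"claw": 8.5},{"delta_pos": [0.5,-38,-3],"claw": 8.5},{"delta_pos": [0.5,-38,-3],"claw": 8.5},{"delta_pos": [0.5,-38,-3],"claw": 8.5},{"delta_pos": [0.5,-38,-3],"claw": 8.5},{"delta_pos": [0.5,-38,-3],"claw": 8.5},{"delta_pos": [0.5,-38,-3],"claw": 8.5}])

```text
invalid input
```

```bash
python3 - <<'E'
from h import *
s=env.get_state();print(s["t"],s["position"],s["joints"],s["force"],s["finger_gap"],s["tcp_rot"])
cv2.imwrite("pics/w1.png",env.read_camera("wrist")[:,:,::-1])
E
```

```text
0.1 [0.25563733 0.6241134  0.21963267] [-1.29013407  0.47771203  0.02232897  1.55633756 -0.01152985  1.1093457
 -0.08307829] [ 0.42946605 -1.05145743 -0.77896866] 0.9995133305357599 [[-9.25394391e-01  3.79005168e-01 -5.51778019e-04]
 [ 3.79005559e-01  9.25393043e-01 -1.58182533e-03]
 [-8.89084353e-05 -1.67293923e-03 -9.99998597e-01]]
```

View pics/w1.png

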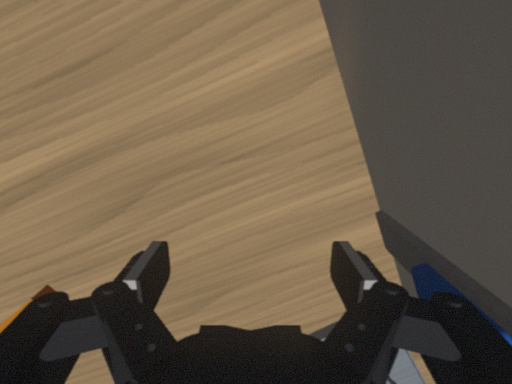

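The picture shows the arm still at the start, with a tall grey object on its +y side (image right). The call was refused, probably because the rotation was missing.

Request:
move_arm(series=[{"delta_pos": [30,-38,0],"rotation": [0,0,0],"claw": 8.5},{"delta_pos": [30,-38,0],"rotation": [0,0,0],"claw": 8.5},{"delta_pos": [30,-38,0],"rotation": [0,0,0],"claw": 8.5},{"delta_pos": [30,-38,0],"rotation": [0,0,0],"claw": 8.5},{"delta_pos": [30,-38,0],"rotation": [0,0,0],"claw": 8.5},{"delta_pos": [30,-38,0],"rotation": [0,0,0],"claw": 8.5},{"delta_pos": [30,-38,0],"rotation": [0,0,0],"claw": 8.5},{"delta_pos": [30,-43,0],"rotation": [0,0,0],"claw": 8.5},{"delta_pos": [30,-49,0],"rotation": [0,0,0],"claw": 8.5}])

```text
t: 1.27
position: [0.5542, 0.1576, 0.2202]
tcp_rot: [[-0.925, 0.38, 0.0], [0.38, 0.925, -0.0], [-0.0, -0.0, -1.0]]
force: [1.1, 0.1, 0.1]
finger_gap: 0.994
grip_force: 0.0
```

Request:
move_arm(series=[{"delta_pos": [0.8,-39,-3],"rotation": [0,0,0],"claw": 8.5},{"delta_pos": [0.8,-39,-3],"rotation": [0,0,0],"claw": 8.5},{"delta_pos": [0.8,-39,-3],"rotation": [0,0,0],"claw": 8.5},{"delta_pos": [0.8,-39,-3],"rotation": [0,0,0],"claw": 8.5},{"delta_pos": [0.8,-39,-3],"rotation": [0,0,0],"claw": 8.5},{"delta_pos": [0.8,-39,-3],"rotation": [0,0,0],"claw": 8.5},{"delta_pos": [0.8,-39,-3],"rotation": [0,0,0],"claw": 8.5},{"delta_pos": [0.8,-39,-3],"rotation": [0,0,0],"claw": 8.5},{"delta_pos": [0.8,-39,-3],"rotation": [0,0,0],"claw": 8.5}])

```text
t: 2.4
position: [0.5618, -0.2276, 0.1903]
tcp_rot: [[-0.926, 0.376, -0.0], [0.376, 0.926, 0.001], [0.001, 0.001, -1.0]]
force: [0.3, 0.6, 0.4]
finger_gap: 0.997
grip_force: 0.0
```

```bash
python3 - <<'E'
from h import *
s=env.get_state();print(s["t"],s["position"],s["joints"],s["force"])
cv2.imwrite("pics/w2.png",env.read_camera("wrist")[:,:,::-1])
E
```

```text
2.4 [ 0.56179786 -0.22764416  0.19033982] [ 0.02327704  0.40657644  0.34064906  1.77556737 -0.16059402  0.98709564
  1.61203511] [0.25154518 0.61197761 0.43673536]
```

View pics/w2.png

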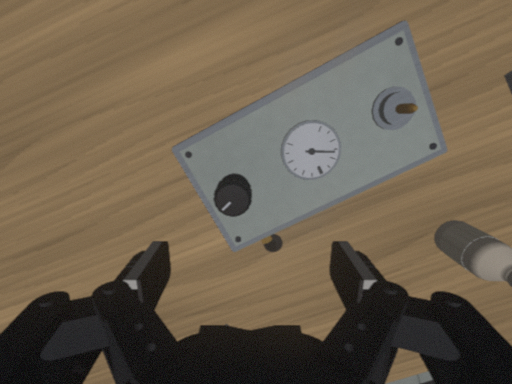

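```bash
python3 - <<'E'
from h import *
print("gauge",wray((311,150),.061))
sc=[wray(p,.055) for p in((188,154.5),(399,41.5),(433,146),(238,239))];C=np.mean(sc,0);print("C",C)
u=(sc[1]+sc[2]-sc[0]-sc[3])[:2];u/=np.linalg.norm(u);print("yaw",np.arctan2(-u[0],u[1]),"knob",C[:2]-.09*u,"noz",C[:2]+.09*u)
print("knobtop",wray((233,196),.097)); print("spigot tip",wray((413,108),.096))
a=lambda p:np.arctan2(*(wray(p,.061)-wray((311,150.5),.061))[[1,0]])
print(a((336,151.5))-a((320,170.5)))
s=env.get_state()
E
```

```text
gauge [ 0.55333714 -0.15576153  0.061     ]
C [ 0.55458332 -0.15576979  0.055     ]
yaw 0.09414432632574266 knob [ 0.5630438  -0.24537124] noz [ 0.54612284 -0.06616833]
knobtop [ 0.55918152 -0.2430669   0.097     ]
spigot tip [ 0.54463214 -0.06828055  0.096     ]
1.0546180666382554
```

Request:
move_arm(series=[{"delta_pos": [0,-1,-4],"rotation": [0,0,0],"claw": 8.5},{"delta_pos": [0,-1,-4],"rotation": [0,0,0],"claw": 8.5},{"delta_pos": [0,-1,-4],"rotation": [0,0,0],"claw": 8.5}])

```text
t: 2.82
position: [0.562, -0.2391, 0.1515]
tcp_rot: [[-0.926, 0.378, 0.001], [0.378, 0.926, 0.0], [-0.001, 0.001, -1.0]]
force: [-0.7, -0.2, 0.5]
finger_gap: 0.999
grip_force: 0.0
```

Request:
move_arm(series=[{"delta_pos": [0.1,-0.7,-3],"rotation": [0,0,0],"claw": 8.5},{"delta_pos": [0.1,-0.7,-5.5],"rotation": [0,0,0],"claw": 8.5},{"delta_pos": [0.1,-0.7,-7.1],"rotation": [0,0,0],"claw": 6},{"delta_pos": [0.1,-0.7,-7.1],"rotation": [0,0,0],"claw": 4.5},{"delta_pos": [0.1,-0.7,-7.1],"rotation": [0,0,0],"claw": 3.2},{"delta_pos": [0.1,-0.7,-7.1],"rotation": [0,0,0],"claw": 3.2},{"delta_pos": [0.1,-0.7,-7.1],"rotation": [0,0,0],"claw": 3.2},{"delta_pos": [0.1,-0.7,-7.1],"rotation": [0,0,0],"claw": 3.2}])

```text
t: 3.82
position: [0.5634, -0.2466, 0.081]
tcp_rot: [[-0.926, 0.378, 0.002], [0.378, 0.926, 0.001], [-0.002, 0.001, -1.0]]
force: [-1.0, 3.7, 6.8]
finger_gap: 0.38
grip_force: 28.3
```

Request:
move_arm(series=[{"delta_pos": [0,0,0],"rotation": [0,0,0],"claw": 2.5},{"delta_pos": [0,0,0],"rotation": [0,0,0],"claw": 2.5},{"delta_pos": [0,0,0],"rotation": [0,0,-0.15],"claw": 2.5},{"delta_pos": [0,0,0],"rotation": [0,0,-0.3],"claw": 2.5},{"delta_pos": [0,0,0],"rotation": [0,0,-0.45],"claw": 2.5},{"delta_pos": [0,0,0],"rotation": [0,0,-0.6],"claw": 2.5},{"delta_pos": [0,0,0],"rotation": [0,0,-0.75],"claw": 2.5},{"delta_pos": [0,0,0],"rotation": [0,0,-0.9],"claw": 2.5},{"delta_pos": [0,0,0],"rotation": [0,0,-1.05],"claw": 2.5},{"delta_pos": [0,0,0],"rotation": [0,0,-1.05],"claw": 2.5}])

```text
t: 5.08
position: [0.5626, -0.2473, 0.0812]
tcp_rot: [[-0.13, 0.992, 0.001], [0.992, 0.13, 0.0], [0.0, 0.001, -1.0]]
force: [-4.0, 2.5, 11.3]
finger_gap: 0.361
grip_force: 59.6
```

```bash
python3 - <<'E'
from h import *
a=env.read_camera("top")[:,:,::-1];b=env.read_camera("scene")[:,:,::-1]
cv2.imwrite("pics/n1.png",np.hstack([cv2.resize(a[180:224,310:355],(400,400),interpolation=2),cv2.resize(b[155:215,160:220],(400,400),interpolation=2)]))
E
```

```text
(no output)
```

View pics/n1.png

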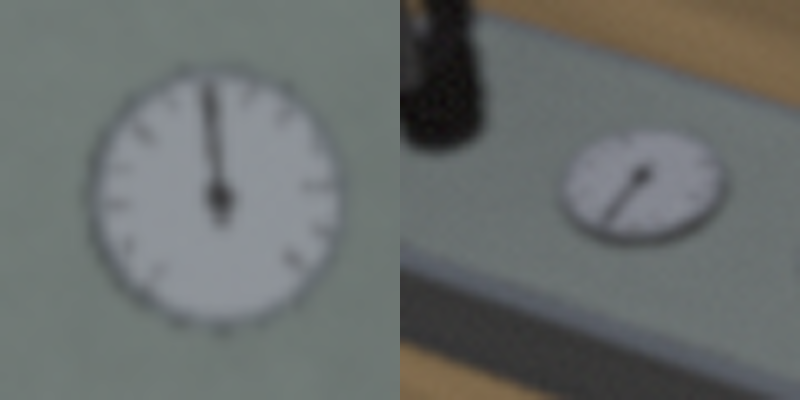

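The needle lies on the bold mark in both views: hub (219,198) to tip (209,90) in the left crop. I'll release the knob and rise.

Request:
move_arm(series=[{"delta_pos": [0,0,0],"rotation": [0,0,0],"claw": 8.5},{"delta_pos": [0,0,0],"rotation": [0,0,0],"claw": 8.5},{"delta_pos": [0,0,0],"rotation": [0,0,0],"claw": 8.5},{"delta_pos": [0,0,0],"rotation": [0,0,0],"claw": 8.5},{"delta_pos": [0,0,4],"rotation": [0,0,0],"claw": 8.5},{"delta_pos": [0,0,9],"rotation": [0,0,0],"claw": 8.5},{"delta_pos": [0,0,12],"rotation": [0,0,0],"claw": 8.5},{"delta_pos": [0,0,12],"rotation": [0,0,0],"claw": 8.5}])

```text
t: 6.18
position: [0.5637, -0.2481, 0.2021]
tcp_rot: [[-0.131, 0.991, 0.005], [0.991, 0.131, -0.001], [-0.002, 0.005, -1.0]]
force: [-0.6, 1.4, -0.9]
finger_gap: 0.998
grip_force: 0.0
```

Request:
move_arm(series=[{"delta_pos": [2.2,30,0],"rotation": [0,0,0.1],"claw": 8.5},{"delta_pos": [2.2,30,0],"rotation": [0,0,0.1],"claw": 8.5},{"delta_pos": [2.2,30,0],"rotation": [0,0,0.1],"claw": 8.5},{"delta_pos": [2.2,30,0],"rotation": [0,0,0.1],"claw": 8.5},{"delta_pos": [2.2,30,0],"rotation": [0,0,0.1],"claw": 8.5},{"delta_pos": [2.2,35,0],"rotation": [0,0,0.1],"claw": 8.5},{"delta_pos": [2.2,36.7,0],"rotation": [0,0,0.1],"claw": 8.5},{"delta_pos": [2.2,36.7,0],"rotation": [0,0,0.1],"claw": 8.5},{"delta_pos": [2.2,36.7,0],"rotation": [0,0,0.1],"claw": 8.5}])

```text
t: 7.3
position: [0.5842, 0.1172, 0.1993]
tcp_rot: [[-0.227, 0.974, -0.0], [0.974, 0.227, -0.001], [-0.001, -0.001, -1.0]]
force: [-0.5, 0.6, -0.8]
finger_gap: 0.994
grip_force: 0.0
```

```bash
python3 - <<'E'
from h import *
w=env.read_camera("wrist")[:,:,::-1];a=env.read_camera("top")[:,:,::-1]
s=env.get_state();print(s["t"],s["position"],s["joints"][6])
v=np.zeros((600,800,3),np.uint8);v[:384,:512]=w;v[400:600,:200]=cv2.resize(a[180:224,310:355],(200,200),interpolation=2);cv2.imwrite("pics/w3.png",v)
E
```

```text
7.4 [0.58437048 0.11728532 0.19955565] 0.17638907529420117
```

View pics/w3.png

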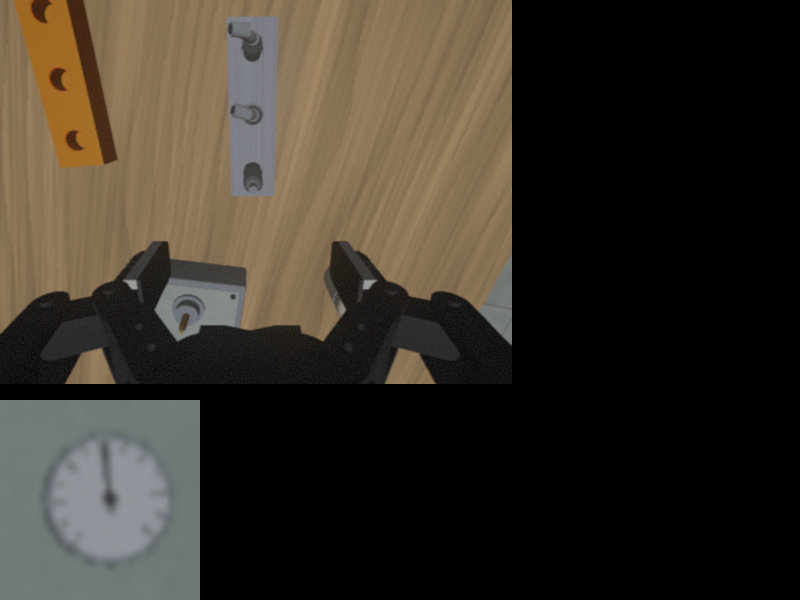

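The needle still lies on the mark after release. The wrist view shows the straight handpiece's nose at (253,187) in the nearest rack hole, with both bent ones farther away.

```bash
python3 - <<'E'
from h import *
print(wray((253,187),.113))
rc=[wray(p,.035) for p in((232,195.5),(275,195),(277.5,16),(227,16))];R=np.mean(rc,0)
v=rc[2]+rc[3]-rc[0]-rc[1];v/=np.linalg.norm(v);print("rack",R,"yaw",np.arctan2(-v[0],v[1]),"hole",R-.065*v)
print("spigot tip",wray((182,328),.096),"collar",wray((189,308),.07))
E
```

```text
[0.585737   0.12517811 0.113     ]
rack [0.57210872 0.18652257 0.035     ] yaw 0.23954159096587863 hole [0.58753044 0.12337852 0.035     ]
spigot tip [ 0.54632847 -0.06127252  0.096     ] collar [ 0.54782596 -0.05473979  0.07      ]
```

Request:
move_arm(series=[{"delta_pos": [0.2,0.4,-4],"rotation": [0,0,0],"claw": 8.5},{"delta_pos": [0.2,0.4,-9],"rotation": [0,0,0],"claw": 8.5},{"delta_pos": [0.2,0.4,-12],"rotation": [0,0,0],"claw": 8.5},{"delta_pos": [0.2,0.4,-13.3],"rotation": [0,0,0],"claw": 7},{"delta_pos": [0.2,0.4,-13.3],"rotation": [0,0,0],"claw": 5},{"delta_pos": [0.2,0.4,-13.3],"rotation": [0,0,0],"claw": 3.5},{"delta_pos": [0.2,0.4,-13.3],"rotation": [0,0,0],"claw": 2.6},{"delta_pos": [0.2,0.4,-13.3],"rotation": [0,0,0],"claw": 1},{"delta_pos": [0.2,0.4,-13.3],"rotation": [0,0,0],"claw": 1},{"delta_pos": [0.2,0.4,-13.3],"rotation": [0,0,0],"claw": 1}])

```text
t: 8.65
position: [0.5871, 0.124, 0.0678]
tcp_rot: [[-0.23, 0.973, 0.002], [0.973, 0.23, 0.001], [0.0, 0.002, -1.0]]
force: [-1.2, -0.3, 5.9]
finger_gap: 0.197
grip_force: 58.5
```

Request:
move_arm(series=[{"delta_pos": [0,0,2],"rotation": [0,0,0],"claw": 1},{"delta_pos": [0,0,6],"rotation": [0,0,0],"claw": 1},{"delta_pos": [0,0,11],"rotation": [0,0,0],"claw": 1},{"delta_pos": [0,0,12.5],"rotation": [0,0,0],"claw": 1},{"delta_pos": [0,0,12.5],"rotation": [0,0,0],"claw": 1},{"delta_pos": [-1.3,-6,12.5],"rotation": [0,0,0],"claw": 1},{"delta_pos": [-2.6,-12,12.5],"rotation": [0,0,0],"claw": 1},{"delta_pos": [-4.1,-17,12.5],"rotation": [0,0,0],"claw": 1},{"delta_pos": [-4.1,-18.8,12.5],"rotation": [0,0,0],"claw": 1},{"delta_pos": [-4.1,-18.8,12.5],"rotation": [0,0,0],"claw": 1}])

```text
t: 9.9
position: [0.5446, -0.065, 0.1905]
tcp_rot: [[-0.228, 0.974, -0.002], [0.974, 0.228, -0.0], [0.0, -0.002, -1.0]]
force: [0.7, 0.4, -0.1]
finger_gap: 0.194
grip_force: 58.9
```

```bash
python3 - <<'E'
from h import *
w=env.read_camera("wrist")[:,:,::-1];b=env.read_camera("scene")[:,:,::-1]
s=env.get_state();print(s["t"],s["position"],s["force"],s["grip_force"])
cv2.imwrite("pics/w4full.png",w)
np.save("scene_b.npy",b)
v=np.zeros((600,800,3),np.uint8);v[:384,:512]=w;v[:600,520:800]=cv2.resize(b[130:250,205:261],(280,600),interpolation=2);cv2.imwrite("pics/w4.png",v)
E
```

```text
10.0 [ 0.54538536 -0.06228626  0.19068815] [ 0.38423165  1.57422133 -0.38173909] 58.946002246811986
```

View pics/w4.png

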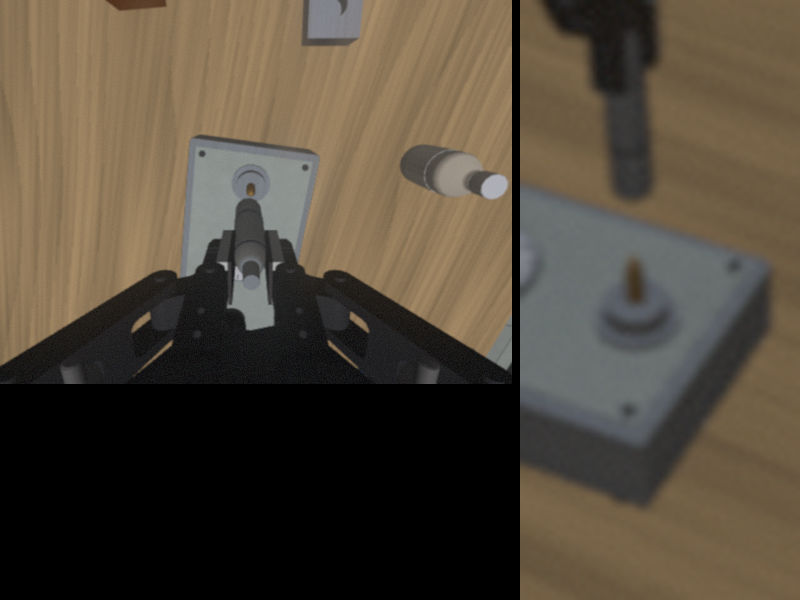

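The wrist view shows the rim's near edge at about (249,199) and the spigot tip at about (251,186). The scene inset shows the handpiece hanging upright above the spigot. I'll get the offset between the two from intensity profiles.

```bash
python3 - <<'E'
from h import *
w=cv2.imread("pics/w4full.png").astype(int);b=np.load("scene_b.npy").astype(int)
g=w.sum(2)//3;sat=w[:,:,2]-w[:,:,0];gb=b.sum(2)//3;sb=b[:,:,2]-b[:,:,0]
print("w rows176-212 col249",g[176:213,249].tolist(),sat[176:213,249].tolist())
for r in(204,208,212,216):print("w row",r,"c228-272",g[r,228:273].tolist())
ys,xs=np.where(sat[160:205,230:275]>25);print("brass",[(r+160,xs[ys==r].min()+230,xs[ys==r].max()+230) for r in np.unique(ys)])
for r in(158,161,164,167,169):print("s row",r,"c218-237",gb[r,218:238].tolist())
print("s col227 r160-176",gb[160:177,227].tolist())
ys,xs=np.where(sb[176:200,218:238]>20);print("brass s",[(r+176,xs[ys==r].min()+218,xs[ys==r].max()+218) for r in np.unique(ys)])
s=env.get_state();i=env.camera_info("wrist");T=np.eye(4);T[:3,:3]=s["tcp_rot"];T[:3,3]=s["position"];M=np.linalg.inv(T@i["tool_from_camera"])
def pw(X):c=M[:3,:3]@X+M[:3,3];c=i["intrinsics"]@c;return np.round(c[:2]/c[2],1)
j=env.camera_info("scene")
def ps(X):c=j["R"]@X+j["t"];c=j["intrinsics"]@c;return np.round(c[:2]/c[2],1)
p=s["position"];print("pos",p,s["tcp_rot"][:,2])
for n,X in(("spig tip",[.546,-.067,.096]),("spig base",[.546,-.067,.07]),("spig tip y+3",[.546,-.064,.096]),("spig tip x+3",[.549,-.067,.096]),("rim at tcp",[p[0],p[1],.138]),("rim near edge",[p[0],p[1]+.01,.138]),("rim y-3",[p[0],p[1]-.003,.138]),("rim x+3",[p[0]+.003,p[1],.138])):print(n,pw(np.array(X)),ps(np.array(X)))
E
```

```text
w rows176-212 col249 [125, 125, 124, 124, 125, 127, 112, 84, 66, 62, 62, 62, 63, 66, 73, 80, 84, 99, 95, 100, 110, 113, 85, 64, 68, 64, 67, 64, 64, 70, 68, 72, 64, 56, 58, 63, 65] [-10, -10, -11, -11, -12, -11, -5, 10, 26, 31, 30, 30, 34, 38, 42, 48, 57, 63, 62, 42, 6, -8, -3, 0, 1, 3, 2, 0, 2, 3, 0, 0, 1, -3, -1, -3, -2]
w row 204 c228-272 [146, 144, 147, 146, 147, 145, 146, 147, 136, 109, 77, 61, 61, 62, 66, 64, 66, 64, 63, 65, 62, 64, 67, 66, 62, 68, 65, 63, 62, 63, 80, 114, 140, 145, 145, 145, 144, 144, 143, 143, 143, 141, 145, 145, 145]
w row 208 c228-272 [143, 143, 144, 142, 144, 144, 141, 121, 88, 65, 62, 65, 66, 65, 64, 67, 64, 66, 66, 63, 59, 64, 65, 64, 64, 64, 65, 66, 64, 65, 59, 72, 95, 132, 144, 146, 143, 143, 142, 142, 142, 142, 142, 141, 143]
w row 212 c228-272 [142, 141, 144, 143, 143, 146, 140, 106, 76, 65, 56, 58, 58, 60, 54, 64, 63, 63, 64, 66, 67, 65, 64, 63, 62, 63, 61, 57, 60, 59, 59, 61, 75, 112, 138, 144, 145, 145, 143, 145, 143, 144, 144, 146, 144]
w row 216 c228-272 [144, 143, 145, 142, 143, 144, 136, 99, 67, 58, 61, 61, 64, 66, 66, 68, 69, 66, 63, 66, 67, 6
[... 1351 characters left out ...]
), np.int64(228)), (np.int64(184), np.int64(227), np.int64(228)), (np.int64(185), np.int64(227), np.int64(228)), (np.int64(186), np.int64(227), np.int64(228)), (np.int64(187), np.int64(227), np.int64(228)), (np.int64(188), np.int64(227), np.int64(228)), (np.int64(189), np.int64(227), np.int64(228))]
pos [ 0.54538536 -0.06228626  0.19068815] [-1.27673123e-03  5.27469019e-04 -9.99999046e-01]
spig tip [249.1 197.2] [227.3 181.7]
spig base [249.2 189.6] [227.9 189.9]
spig tip y+3 [249.9 194.2] [228.3 182.2]
spig tip x+3 [252.2 197.9] [226.6 182.5]
rim at tcp [249.6 207.4] [228.1 168.4]
rim near edge [252.6 195.8] [231.8 169.8]
rim y-3 [248.8 210.9] [227. 168.]
rim x+3 [253.3 208.2] [227.4 169.1]
```

Request:
move_arm(series=[{"delta_pos": [0.1,0,-1],"rotation": [0,0,0],"claw": 1},{"delta_pos": [0.1,0,-2],"rotation": [0,0,0],"claw": 1},{"delta_pos": [0.1,0,-2],"rotation": [0,0,0],"claw": 1},{"delta_pos": [0.1,0,-2],"rotation": [0,0,0],"claw": 1},{"delta_pos": [0.1,0,-2],"rotation": [0,0,0],"claw": 1}])

```text
t: 10.62
position: [0.5465, -0.0642, 0.1718]
tcp_rot: [[-0.23, 0.973, 0.001], [0.973, 0.23, 0.0], [-0.0, 0.001, -1.0]]
force: [0.2, -0.1, -0.2]
finger_gap: 0.195
grip_force: 58.9
```

```bash
cat > m.py <<'E'
from h import *
s=env.get_state();w=env.read_camera("wrist")[:,:,::-1];b=env.read_camera("scene")[:,:,::-1]
s2=env.get_state();print(s["t"],s["position"],s2["position"],s["force"])
v=np.zeros((600,800,3),np.uint8);v[:,:400]=cv2.resize(w[160:235,225:275],(400,600),interpolation=2);v[:,400:]=cv2.resize(b[145:205,207:247],(400,600),interpolation=2);cv2.imwrite("pics/m.png",v)
i=env.camera_info("wrist");T=np.eye(4);T[:3,:3]=s["tcp_rot"];T[:3,3]=s["position"];M=np.linalg.inv(T@i["tool_from_camera"])
j=env.camera_info("scene")
def pw(X):c=i["intrinsics"]@(M[:3,:3]@X+M[:3,3]);c=c[:2]/c[2];return np.round([(c[0]-225+.5)*8-.5,(c[1]-160+.5)*8-.5],0)
def ps(X):c=j["intrinsics"]@(j["R"]@X+j["t"]);c=c[:2]/c[2];return np.round([400+(c[0]-207+.5)*10-.5,(c[1]-145+.5)*10-.5],0)
p=s["position"];zr=p[2]-.0528;N=np.array([.546,-.067,.096]);Rm=np.array([p[0]-.0013,p[1]-.0015,zr]);e=np.eye(3)*.003
for n,X in(("tip",N),("rim",Rm)):print(n,pw(X),ps(X),"x+3",pw(X+e[0])-pw(X),ps(X+e[0])-ps(X),"y+3",pw(X+e[1])-pw(X),ps(X+e[1])-ps(X))
print("rim near edge",pw(Rm+[-.0023,.0097,0]),ps(Rm+[.0086,.0051,0]))
E
python3 m.py
```

```text
10.625 [ 0.54649838 -0.06424665  0.1718067 ] [ 0.54644174 -0.06425499  0.17180527] [ 0.16948736 -0.12999099 -0.21088856]
tip [189. 333.] [607. 372.] x+3 [27.  6.] [-7.  7.] y+3 [  7. -25.] [11.  4.]
rim [183. 393.] [608. 297.] x+3 [30.  7.] [-7.  7.] y+3 [  7. -28.] [11.  4.]
rim near edge [183. 298.] [606. 325.]
```

View pics/m.png

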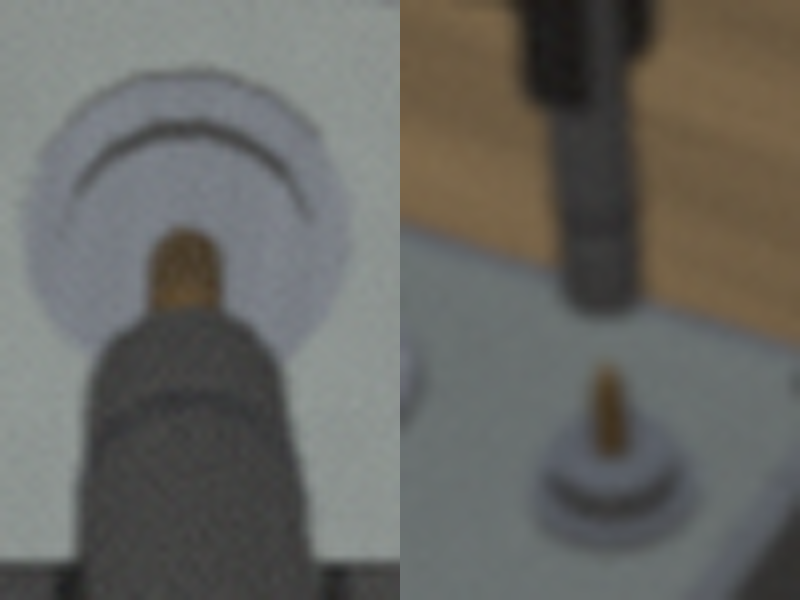

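The wrist crop shows rim and spigot in line (both near column 186). The scene crop agrees (rim column 600, tip 607, 601 expected if aligned), with y perhaps 0.5 mm off. I'll lower it gently and watch the forces.

Request:
move_arm(series=[{"delta_pos": [0,0.05,-1],"rotation": [0,0,0],"claw": 1},{"delta_pos": [0,0.05,-2],"rotation": [0,0,0],"claw": 1},{"delta_pos": [0,0.05,-2.7],"rotation": [0,0,0],"claw": 1},{"delta_pos": [0,0.05,-3.2],"rotation": [0,0,0],"claw": 1},{"delta_pos": [0,0.05,-3.2],"rotation": [0,0,0],"claw": 1}])

```text
t: 11.35
position: [0.546, -0.0638, 0.1391]
tcp_rot: [[-0.23, 0.973, -0.001], [0.973, 0.23, -0.0], [-0.0, -0.001, -1.0]]
force: [-1.0, 0.3, -0.8]
finger_gap: 0.195
grip_force: 58.9
```

Request:
move_arm(series=[{"delta_pos": [0,0,-0.3],"rotation": [0,0,0],"claw": 1},{"delta_pos": [0,0,-0.6],"rotation": [0,0,0],"claw": 1},{"delta_pos": [0,0,-0.9],"rotation": [0,0,0],"claw": 1},{"delta_pos": [0,0,-1.1],"rotation": [0,0,0],"claw": 1},{"delta_pos": [0,0,-1.1],"rotation": [0,0,0],"claw": 1}])

```text
t: 11.98
position: [0.5465, -0.0638, 0.1288]
tcp_rot: [[-0.23, 0.973, 0.001], [0.973, 0.23, 0.0], [-0.0, 0.001, -1.0]]
force: [-1.2, 0.2, 4.4]
finger_gap: 0.193
grip_force: 59.5
```

Request:
move_arm(series=[{"delta_pos": [0,0,-0.2],"rotation": [0,0,0],"claw": 1},{"delta_pos": [0,0,-0.4],"rotation": [0,0,0],"claw": 1},{"delta_pos": [0,0,-0.45],"rotation": [0,0,0],"claw": 1},{"delta_pos": [0,0,-0.45],"rotation": [0,0,0],"claw": 1}])

```text
t: 12.48
position: [0.5467, -0.0638, 0.1245]
tcp_rot: [[-0.23, 0.973, 0.001], [0.973, 0.23, 0.0], [-0.0, 0.001, -1.0]]
force: [-1.7, 0.8, 7.6]
finger_gap: 0.194
grip_force: 59.9
```

Request:
move_arm(series=[{"delta_pos": [0,0,-0.1],"rotation": [0,0,0],"claw": 1},{"delta_pos": [0,0,-0.15],"rotation": [0,0,0],"claw": 1},{"delta_pos": [0,0,-0.15],"rotation": [0,0,0],"claw": 1}])

```text
t: 12.85
position: [0.5467, -0.0639, 0.1231]
tcp_rot: [[-0.23, 0.973, 0.001], [0.973, 0.23, 0.0], [-0.0, 0.001, -1.0]]
force: [-1.2, -0.2, 8.5]
finger_gap: 0.195
grip_force: 60.0
```

Request:
move_arm(series=[{"delta_pos": [0,0,-0.05],"rotation": [0,0,0],"claw": 1},{"delta_pos": [0,0,-0.1],"rotation": [0,0,0],"claw": 1},{"delta_pos": [0,0,-0.1],"rotation": [0,0,0],"claw": 1}])

```text
t: 13.22
position: [0.5471, -0.064, 0.1228]
tcp_rot: [[-0.23, 0.973, 0.002], [0.973, 0.23, 0.0], [-0.0, 0.002, -1.0]]
force: [-3.8, 0.6, 14.4]
finger_gap: 0.193
grip_force: 60.8
```

Request:
move_arm(series=[{"delta_pos": [-0.05,0,-0.03],"rotation": [0,0,0],"claw": 1},{"delta_pos": [-0.05,0,-0.05],"rotation": [0,0,0],"claw": 1},{"delta_pos": [-0.05,0,-0.05],"rotation": [0,0,0],"claw": 1},{"delta_pos": [-0.05,0,-0.05],"rotation": [0,0,0],"claw": 1},{"delta_pos": [-0.05,0,-0.05],"rotation": [0,0,0],"claw": 1}])

```text
t: 13.85
position: [0.547, -0.0641, 0.1227]
tcp_rot: [[-0.23, 0.973, 0.003], [0.973, 0.23, 0.0], [-0.0, 0.003, -1.0]]
force: [-3.4, 0.6, 16.6]
finger_gap: 0.193
grip_force: 61.1
```

```bash
python3 - <<'E'
from rig import env
s=env.get_state();print(s["position"],s["force"],s["grip_force"]);print(env.hand_in())
E
```

```text
[ 0.54698708 -0.06411651  0.12272627] [-3.40978614  0.64330214 16.55400689] 61.14226447418332
the job is handed in; nothing more can be done
None
```

I handed the job in: the gauge needle looked on the bold mark once I let go of the knob, and the gripper is still holding the straight handpiece upright on the collar with about 16.5 N; the hand-in gave no verdict.

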